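# Pull-test the till drawer's catch with the spring gauge, then bar the drawer

### The arm

A 6-joint arm with a two-finger parallel gripper is mounted at the origin on the work surface. World frame = base frame: x ahead of the robot, y to its left, z up, the work surface at z = 0. Lengths are in mm, angles in rad, forces in N, time in s.
With the tool pointing down it reaches from about 350 to 875 mm from the base axis. Payload 4.2 kg.
Tool frame: the origin (TCP) lies between the finger pads, 19 mm behind the fingertips; this is the grasp point; z points along the fingers, y is the line along which they close (so a half turn about z gives the same grasp; the last joint's range is limited). The gripper opens to 85 mm and grips with 20 to 120 N. Pads are 22 mm wide; open, the fingers measure 114 mm over their backs; the gripper's body (76 mm by 85 mm) begins 54 mm behind the grasp point. The pads swing forward as they close: fully open they stand 13 mm farther back than shut.
Start: joints at [1.442, 0.385, 0.008, 0, -1.194, -0.259], TCP at [236.312, 578.581, 250.012] pointing down, gripper open.
Joint ranges: [-3.14, 3.14], [-1.21, 2.06], [-1.07, 1.41], [-3.16, 2.05], [-2.99, -0.16], [-3.1, 3.1]. Speed limits (rad/s): [2.79, 2.79, 3.14, 3.14, 3.14, 3.14].

### API

Orientations are given as a unit quaternion [x, y, z, w].
In Python, from bench import arm, get_image gives the robot as it stands.
- The arm moves only by the tool drive_tool, never from a script. Its argument "deltas" is a list of rows, each a list of 2 entries, a list of its own where there are three numbers: the shift along the tool's x, y, z in cm, then the turn, a rotation vector about the tool's x, y, z in degrees. In form: [[[x, y, z], [ax, ay, az]], ...]. A call has 1 to 12 rows; each row shifts and turns the commanded pose from where the row before left it, along the tool's axes as they then stand; what a row does not reach is not made up. A row lasts 1/10 s, in which the tool goes at most 50 mm and 8.59 degrees, less where a joint would pass 70% of its speed; a pose out of reach is approached as far as the arm can. A call with a gripper value outside its range is refused whole. "claw" is the finger opening in cm, from 0 to 8.54, set as the call begins (left out, the last holds). The fingers move at their own pace and stop on an object; the grip force is fixed at half the most. Time passes only in rows, so rows that do not move let the fingers close. It gives the time, the measured TCP pose, the force, the opening and the grip force at its end, in the units of the state.
- arm.read_state(): the state, without advancing time (a new reading comes with each control period).
- get_image(name): name is "side" or "top"; returns a dict with "img" (384x512x3 uint8, red, green, blue), "fx", "fy", "cx", "cy" (pixels), "eye" and "orientation" of the camera in the world. Camera axes: x right, y down, z forward; pixel columns grow to the right and rows downward; lengths in mm; the calibration is good to about 2 mm. A picture is of the moment at which its call begins. There is no depth.
- arm.job_done(): hands the job in; it is judged then, once.
The state is a dict: "clock": time; "joints": joint angles; "joint_vel": joint speeds; "joint_efforts": joint torques, N m; "position": TCP position; "ee_rot": TCP orientation; "contact_force": force on the tool from outside, world axes, zero at the start; "wrist_torque": the same for the moment, N m; "gripper_width": finger opening in mm; "grasp_force": force on a finger pad.
Only numpy, scipy, OpenCV 4.12 (cv2) and the standard library are available. Lean on these libraries where they do the work, as an engineer would, in place of code of your own. Each camera call takes 0.05 s, during which the arm holds its last target. There are 200 camera calls.

### The job

Check that the shop till's drawer catch holds: pull the black knob of the spring gauge on the drawer straight out until the drawer's free play is used up and the blue pointer stands on the red mark (12 N), and keep it there for about two seconds without ever straining the gauge far past the mark. Then ease the gauge back without letting it snap, push the drawer fully shut, and swing the green bar down across the drawer until it rests in its catch. Let go of everything and leave the other goods on the counter where they are.

Things in the scene. Friction and masses are not known exactly. Their poses are not given: they have to be found in the camera images.
- till: wooden till fixed to the counter, 170 deep x 250 wide x 120 mm high. Origin on the counter under the middle of its front; x points from the front into the till, y along the front, z up. Drawer and gauge pull out along -x. On the front: a brass hinge for the bar at y = +107 mm, a brass U-shaped catch for it at y = -107 mm (reaches 24 mm out).
- drawer_front (a point): middle of the face of the dark drawer front (176 wide, z 13 to 103 mm); shut: x = -2 mm in the till's frame. Starts up to 8 mm ajar. Slides along the till's -x with 2 N friction and 12 to 42 mm of free play (from shut; unseen, different each time), then a hidden inner catch stops it hard. It carries the gauge.
- red_mark (a point): centre of the 10 mm wide red band across the white scale on the gauge's casing, which moves with the drawer: 96 mm in front of the till's origin when shut, 45 mm above the counter. Casing 36 mm wide, top at 42 mm, reaching 135 mm out from the till when shut.
- pointer (a point): the blue pointer on the scale, fixed to the pull rod, 105 mm behind the knob (towards the till). Its place relative to red_mark along the till's x axis is the gauge's reading: +36 mm at rest (home), 0 on the red mark, negative past it.
- pull_rod: gauge rod with upright round black knob: post 22 mm diameter, 20 to 92 mm above the counter, 28 mm cap to 101 mm. Origin on the knob's axis, 78 mm up, where the TCP may grip; 165 mm in front of the till when all is shut. Spring: 1.2 N at home + 0.3 N per mm out of the casing: 12 N at the red mark. Rod end stop at 65 mm.
- bar (a joint): angle of the green locking bar, 225 mm long, 16 mm wide, which swings in an upright plane across the till's front: 0 = level, resting in the catch (hard stop); about 1.57 = straight up. It starts open. Its hinge is stiff: it stays where it is left (about 2 to 4 N at the grip moves it).
- bar_hinge (a point): point on the bar's hinge axis, 80 mm above the counter, level with bar_grip along the till's x (55 mm in front of the till). The axis runs along the till's x. The grip lies 170 mm from it: at angle q it is at till y -170 cos q mm and z +170 sin q mm from this point.
- bar_grip (a point): gripping point on the orange round grip peg of the bar, 18 mm in diameter, which sticks out 60 mm from the bar, away from the till along its -x; the point is 20 mm from the peg's free end, on its axis. Pinched from above, fingers closing along the till's y, the peg can turn between the pads.
- canister: blue and orange tin, 84 mm in diameter, 150 mm high; origin under its base. Bystander.
- jar: small amber jar with a red cap, 68 mm in diameter, 85 mm high; origin under its base. Bystander.
- carton: red carton, 70 x 110 x 80 mm high; origin under its base. Bystander.

How it is judged (in metres and radians):
On the way, in this order (a step that is already met when the one before it is completed fails the run):
1. the pointer stands on the red mark (within 5 mm, that is 1.5 N) for 1.2 s (x of pointer in the frame of red_mark between -0.005 and 0.005 m), for 1.2 s.
2. the gauge is eased home (pointer within 4 mm of rest) and the drawer is shut to 4 mm, before the bar is closed (x of pointer in the frame of red_mark above 0.032 m and x of drawer_front in the frame of till above -0.006 m and value of joint bar above 0.3 rad), for 0.2 s.
At the end, for the whole second after the job is handed in: drawer shut to within 4 mm, gauge at home within 4 mm, green bar level in its catch (within 0.05 rad), all at rest and released, bystanders where they were (x of pointer in the frame of red_mark above 0.032 m and x of drawer_front in the frame of till above -0.006 m and value of joint bar below 0.05 rad and linear speed of pull_rod below 0.01 m/s); the robot touches nothing.
It fails at once if the gauge is strained more than 20 mm (6 N) past the red mark (x of pointer in the frame of red_mark below -0.02 m).
It fails at once if the gauge's rod snaps (faster than 0.5 m/s) (linear speed of pull_rod above 0.5 m/s).
It fails at once if a bystander is moved by more than 20 mm (distance of any of canister, jar, carton from where it was at the start of the episode above 0.02 m).
It also fails if it takes over 69 s, if anything falls off the work surface, if the arm or the gripper's body presses on something with over 40 N, if the wrist force passes 120 N, or if a joint passes its speed limit or range.

## Working session

There is one attempt and no reset: what is moved stays moved. The work goes in short steps, Python scripts to look and compute and a tool call to move; the robot and the scene stay as the last step left them, time stands still between calls to the robot, and variables do not carry over. Pictures are saved under pics/ and viewed, at most 10 in all, crops included, and the job is handed in when it is done.

Besides the shell and the picture viewer there is one more tool, called after "Call:" in YAML: its name, and indented under it one key for each argument. drive_tool: Moves the arm, as the interface text tells. Its arguments: {"type":"object","properties":{"deltas":{"type":"array"},"claw":{"type":"number"}},"required":["deltas"]}

```bash
mkdir -p pics; cat > h.py <<'E'
import numpy as np, cv2
from scipy.spatial.transform import Rotation as R
from bench import arm, get_image
def snap(n,f):
    d=get_image(n); np.savez('pics/'+f+'.npz',**{k:np.array(v) for k,v in d.items()})
    cv2.imwrite('pics/'+f+'.png',cv2.cvtColor(d['img'],cv2.COLOR_RGB2BGR)); return d
def rot(d):
    o=np.array(d['orientation']); return R.from_quat(o).as_matrix() if o.size==4 else o.reshape(3,3)
def onz(d,u,v,z):
    e=np.array(d['eye']); r=rot(d)@[(u-d['cx'])/d['fx'],(v-d['cy'])/d['fy'],1]
    return e+r*(z-e[2])/r[2]
def proj(d,p):
    c=rot(d).T@(np.array(p)-d['eye']); return [d['fx']*c[0]/c[2]+d['cx'],d['fy']*c[1]/c[2]+d['cy']]
E
python3 - <<'E'
from h import *
for n in('top','side'):
    d=snap(n,n+'0'); print(n,d['eye'],rot(d).round(3).tolist(),d['fx'],d['cx'],d['cy'])
a=cv2.imread('pics/top0.png');b=cv2.imread('pics/side0.png')
print(arm.read_state())
E
```

```text
top [ 297.6418891    28.20933847 1188.97874558] [[-0.147, -0.967, 0.21], [-0.989, 0.144, -0.032], [0.001, -0.212, -0.977]] 413.25071110520713 249.51305112957812 182.49898353145585
side [ -15.78269115 -720.49652463  918.35507751] [[0.804, -0.404, 0.436], [-0.594, -0.552, 0.585], [0.005, -0.729, -0.684]] 349.25443481201495 249.16058374209518 191.12367658980267
{'clock': 0.1, 'joints': array([ 1.44161813e+00,  3.85501382e-01,  6.77194848e-03, -4.48991817e-04,
       -1.19401152e+00, -2.58591362e-01]), 'joint_vel': array([ 0.0019766 , -0.00121351,  0.00343388,  0.00142848,  0.00083877,
       -0.00038054]), 'joint_efforts': array([-3.73972143e-04, -3.93320847e+01,  1.88928437e+01,  4.19795662e+00,
       -2.59537970e-03,  5.14965691e-06]), 'position': array([236.12841472, 578.15522602, 249.01945308]), 'ee_rot': array([ 9.81246709e-01, -1.92753486e-01, -1.45359842e-04,  9.83770396e-04]), 'contact_force': array([ 0.88880402, -0.67642047,  0.22661962]), 'wrist_torque': array([ 0.00806169,  0.02802878, -0.01929199]), 'grasp_force': 0.0, 'gripper_width': 85.3247252491107}
```

View pics/top0.png

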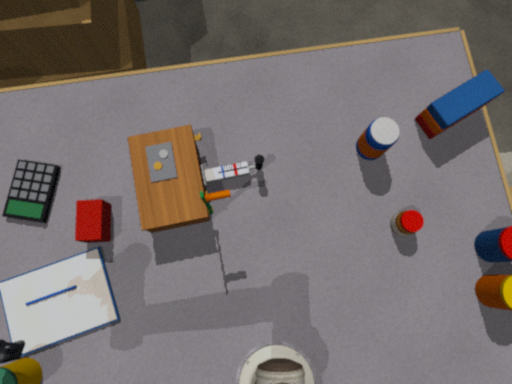

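View pics/side0.png

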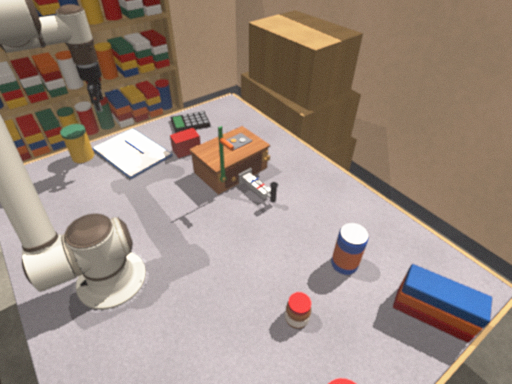

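Top view: the till is at (170,178), front facing right. The knob is at about (259,161), the bar peg at (217,195) with the bar near upright at the robot end. I'll enlarge both views.

```bash
python3 - <<'E'
import cv2
a=cv2.imread('pics/top0.png')[115:240,120:280];b=cv2.imread('pics/side0.png')[115:215,185:295]
cv2.imwrite('pics/tc.png',cv2.resize(a,None,fx=4.8,fy=4.8,interpolation=cv2.INTER_CUBIC))
cv2.imwrite('pics/sc.png',cv2.resize(b,None,fx=6,fy=6,interpolation=cv2.INTER_CUBIC))
E
```

```text
(no output)
```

View pics/tc.png

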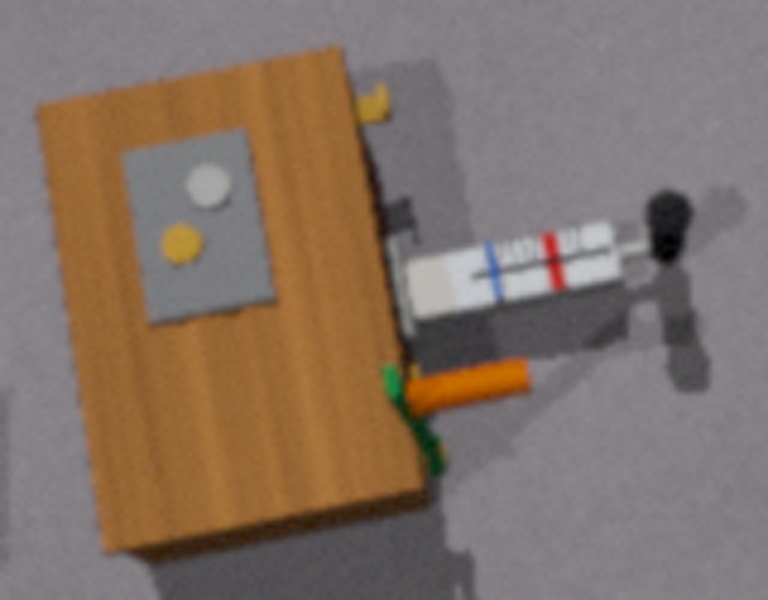

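View pics/sc.png

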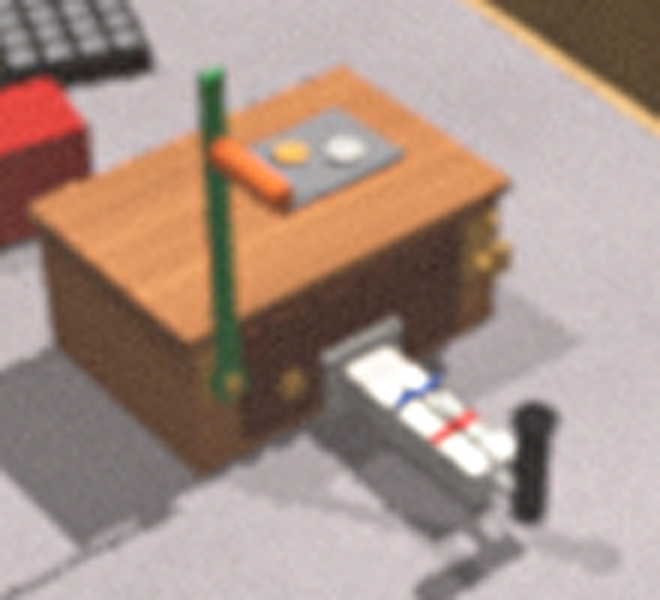

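Crop readings (top, scale 4.8): till-top corners (342,47), (40,105), (107,550), (425,490); knob cap (668,212); red mark (554,260); blue pointer (493,270); peg free end (527,377).

```bash
cat >> h.py <<'E'
def load(f):
    z=np.load('pics/'+f+'.npz'); return {k:(z[k] if z[k].ndim else float(z[k])) for k in z.files}
from scipy.optimize import least_squares
def T2W(p,P):  # till pose p=(x,y,yaw)
    c,s=np.cos(p[2]),np.sin(p[2]); P=np.array(P,float); return np.array([p[0]+c*P[0]-s*P[1],p[1]+s*P[0]+c*P[1],P[2]])
def W2T(p,P):
    c,s=np.cos(p[2]),np.sin(p[2]); a,b=P[0]-p[0],P[1]-p[1]; return np.array([c*a+s*b,-s*a+c*b,P[2]])
E
python3 - <<'E'
from h import *
t=load('top0');s=load('side0')
ct=lambda X,Y:(120+(X+.5)/4.8-.5,115+(Y+.5)/4.8-.5); cs=lambda X,Y:(185+(X+.5)/6-.5,115+(Y+.5)/6-.5)
obs=[(t,ct(342,47),(0,-125,120)),(t,ct(40,105),(170,-125,120)),(t,ct(107,550),(170,125,120)),(t,ct(425,490),(0,125,120)),
(s,cs(30,208),(170,125,120)),(s,cs(193,342),(0,125,120)),(s,cs(508,185),(0,-125,120)),(s,cs(345,68),(170,-125,120)),(s,cs(205,475),(0,125,0))]
f=lambda p:np.concatenate([np.array(proj(d,T2W(p,P)))-uv for d,uv,P in obs])
r=least_squares(f,[300,350,1.6],x_scale=[100,100,1],loss='soft_l1');p=r.x;print(p,f(p).reshape(-1,2).round(1).tolist())
np.save('till.npy',p)
for n,x,y,z in[('knob',668,212,101),('red',554,260,45),('blue',493,270,45),('caseend',618,252,42)]:
    w=onz(t,*ct(x,y),z);print(n,w.round(1),W2T(p,w).round(1))
for n,x,y,z in[('knob',535,412,101),('red',457,427,45),('blue',418,390,45)]:
    w=onz(s,*cs(x,y),z);print('s',n,w.round(1),W2T(p,w).round(1))
# bar angle: peg end centre
g=lambda q:np.concatenate([np.array(proj(d,T2W(p,(-75+dx,107-170*np.cos(q[0]),80+170*np.sin(q[0])))))-uv for d,uv,dx in[(t,ct(525,377),0),(s,cs(288,198),0)]])
for q0 in(1.3,1.8):
    r=least_squares(g,[q0]);print('bar',r.x,r.fun.round(1))
q=r.x[0];print('grip',T2W(p,(-55,107-170*np.cos(q),80+170*np.sin(q))),'closed',T2W(p,(-55,-63,80)))
st=arm.read_state();print(R.from_quat(st['ee_rot']).as_matrix().round(3))
for k in(-165,-215):print('knob T',T2W(p,(k,0,78)))
E
```

```text
[584.88942305 121.62886328   1.62676468] [[-0.2, 0.5], [0.9, 0.4], [0.7, -2.0], [-0.9, -2.7], [0.6, -0.1], [-0.5, -0.4], [-0.7, -0.4], [-0.9, 0.5], [-0.7, 1.8]]
knob [592.8 -41.9 101. ] [-163.7    1.2  101. ]
red [588.7  26.   45. ] [-95.7   1.5  45. ]
blue [588.   62.7  45. ] [-59.    0.2  45. ]
caseend [588.8 -12.5  42. ] [-134.1    3.6   42. ]
s knob [598.9 -40.  101. ] [-162.2   -4.9  101. ]
s red [593.1  24.3  45. ] [-97.6  -2.8  45. ]
s blue [594.5  66.3  45. ] [-55.8  -6.5  45. ]
bar [1.56596385] [ 3.1 -1.3 -0.3  1.7]
bar [1.56596386] [ 3.1 -1.3 -0.3  1.7]
grip [481.95384745  60.77545084 249.99801502] closed [650.86742883  70.2391488   80.        ]
[[ 0.926 -0.378 -0.001]
 [-0.378 -0.926 -0.002]
 [ 0.     0.002 -1.   ]]
knob T [594.11938021 -43.11277655  78.        ]
knob T [596.91633693 -93.03448558  78.        ]
```

Fit: till at (585,122), yaw 1.627; knob at about (595,-41). The bar is near 1.57 rad with its grip at about (482,61,250), and all points agree with the given sizes to a few mm. First move: lift clear of the bar and turn so that tool x is the pull direction and tool y is the till's y.

Call:
drive_tool:
  deltas:
    - [[0,0,-2],[0,0,8.1]]
    - [[0,0,-2],[0,0,8.1]]
    - [[0,0,-2],[0,0,8.1]]
    - [[0,0,-2],[0,0,8.1]]
    - [[0,0,-2],[0,0,8.1]]
    - [[0,0,-2],[0,0,8.1]]
    - [[0,0,-2],[0,0,8.1]]
    - [[0,0,-2],[0,0,7.9]]
  claw: 8.5

```text
clock: 0.9
position: [236.2, 578.4, 410.2]
ee_rot: [0.724, -0.689, 0.0, 0.001]
contact_force: [0.6, 0.5, -0.4]
gripper_width: 85.1
grasp_force: 0.0
```

Call:
drive_tool:
  deltas:
    - [[4.2,-2.1,0],[0,0,0]]
    - [[4.2,-2.1,0],[0,0,0]]
    - [[4.2,-2.1,0],[0,0,0]]
    - [[4.2,-2.1,0],[0,0,0]]
    - [[4.2,-2.1,0],[0,0,0]]
    - [[4.2,-2.1,0],[0,0,0]]
    - [[4.2,-2.1,0],[0,0,0]]
    - [[4.2,-2.1,0],[0,0,0]]
    - [[4.2,-2.1,0],[0,0,0]]
    - [[4.2,-2.1,0],[0,0,0]]
    - [[4.2,-2.1,0],[0,0,0]]
    - [[4.2,-2.1,0],[0,0,0]]

```text
clock: 2.1
position: [516.3, 87.5, 409.7]
ee_rot: [0.727, -0.687, -0.0, 0.0]
contact_force: [-0.1, 0.8, 0.0]
gripper_width: 85.0
grasp_force: 0.0
```

Call:
drive_tool:
  deltas:
    - [[4.2,-2.1,0],[0,0,0]]
    - [[4.2,-2.1,0],[0,0,0]]
    - [[4.2,-2.1,0],[0,0,0]]
    - [[0,0,0],[0,0,0]]
    - [[0,0,0],[0,0,0]]

```text
clock: 2.6
position: [585.9, -34.0, 408.7]
ee_rot: [0.726, -0.688, -0.001, 0.001]
contact_force: [-1.2, 1.0, -0.5]
gripper_width: 85.3
grasp_force: 0.0
```

Call:
drive_tool:
  deltas:
    - [[0.75,-0.85,4],[0,0,0]]
    - [[0,0,4.5],[0,0,0]]
    - [[0,0,4.5],[0,0,0]]
    - [[0,0,4.5],[0,0,0]]
    - [[0,0,4.5],[0,0,0]]
    - [[0,0,4],[0,0,0]]
    - [[0,0,3],[0,0,0]]
    - [[0,0,2],[0,0,0]]
    - [[0,0,2],[0,0,0]]
    - [[0,0,0],[0,0,0]]
    - [[0,0,0],[0,0,0]]

```text
clock: 3.7
position: [594.8, -39.0, 80.7]
ee_rot: [0.727, -0.687, 0.0, -0.0]
contact_force: [-0.2, 0.1, 0.1]
gripper_width: 85.1
grasp_force: 0.0
```

```bash
python3 - <<'E'
from h import *
t=snap('top','t1');s=snap('side','s1')
a=cv2.imread('pics/t1.png')[115:240,180:300];b=cv2.imread('pics/s1.png')[115:225,200:305]
a=cv2.resize(a,None,fx=3.3,fy=3.3,interpolation=2);b=cv2.resize(b,None,fx=3.75,fy=3.75,interpolation=2)
cv2.imwrite('pics/c1.png',np.hstack([a,b[:a.shape[0]]])[:, :800])
E
```

```text
(no output)
```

View pics/c1.png

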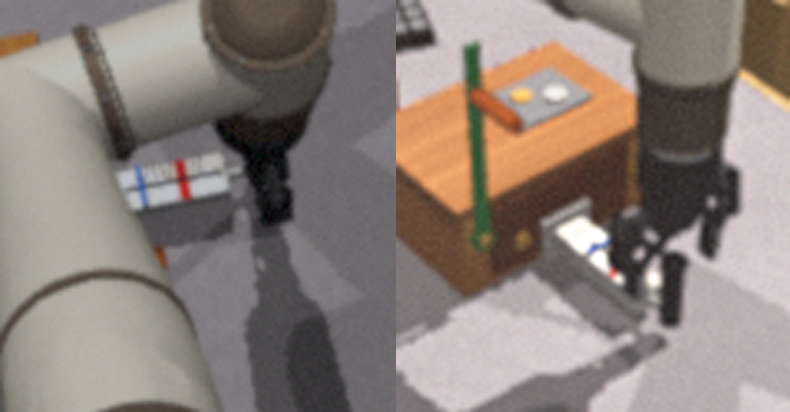

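The gauge and bar are untouched, and the knob stands between the open fingers (side crop about (672,290)). Both markings stay visible from the top: blue (142,185), red (183,178). Closing now.

Call:
drive_tool:
  deltas:
    - [[0.2,0,0],[0,0,0]]
    - [[0,0,0],[0,0,0]]
    - [[0,0,0],[0,0,0]]
    - [[0,0,0],[0,0,0]]
    - [[0,0,0],[0,0,0]]
    - [[0,0,0],[0,0,0]]
    - [[0,0,0],[0,0,0]]
    - [[0,0,0],[0,0,0]]
  claw: 1

```text
clock: 4.6
position: [593.9, -42.2, 80.5]
ee_rot: [0.726, -0.687, -0.001, 0.001]
contact_force: [-3.1, 0.9, 5.7]
gripper_width: 25.6
grasp_force: 58.4
```

```bash
cat >> h.py <<'E'
def marks(f):
    "till x of red and blue marks from the top view, near the scale"
    d=snap('top',f); p=np.load('till.npy'); h=cv2.cvtColor(d['img'],cv2.COLOR_RGB2HSV).astype(int)
    H,S,V=h[...,0],h[...,1],h[...,2]; o={}
    for n,m in(('red',((H<8)|(H>172))&(S>150)&(V>90)),('blue',(H>105)&(H<130)&(S>90)&(V>60))):
        v,u=np.nonzero(m[130:210,195:300]); u=u+195;v=v+130
        q=np.array([W2T(p,onz(d,a,b,45))[:2] for a,b in zip(u,v)]); w=S[v,u]
        k=(abs(q[:,1])<22)&(q[:,0]>-170)&(q[:,0]<-10); q=q[k];w=w[k]
        o[n]=(np.average(q,axis=0,weights=w).round(1).tolist(),np.ptp(q[:,0]).round(),len(q))
    print(o,'reading',round(o['blue'][0][0]-o['red'][0][0],1))
    s=arm.read_state(); print('tcp till',W2T(p,s['position']).round(1),'F out of till',round(float(T2W([0,0,-p[2]],s['contact_force'])[0]),2),s['contact_force'].round(1),s['gripper_width'],s['grasp_force'],s['clock'])
E
python3 -c "
from h import *
marks('m0')"
```

```text
{'red': ([-95.5, 2.1], np.float64(5.0), 19), 'blue': ([-59.4, -0.3], np.float64(4.0), 13)} reading 36.1
tcp till [-1.641e+02  1.000e-01  8.050e+01] F out of till 1.19 [-4.6  0.9  5.7] 25.64200258208314 58.3941113948822 4.65
```

The pointer reads 36 mm, as it should. The 25.6 mm opening hints that the pads catch the 28 mm cap, so I'll regrip slightly lower.

Call:
drive_tool:
  deltas:
    - [[0,0,0],[0,0,0]]
    - [[0,0,0],[0,0,0]]
    - [[0,0,0.3],[0,0,0]]
    - [[0,0,0.3],[0,0,0]]
    - [[0,0,0],[0,0,0]]
  claw: 4

```text
clock: 5.15
position: [594.4, -42.0, 73.2]
ee_rot: [0.726, -0.687, -0.0, 0.001]
contact_force: [0.2, 0.1, -0.7]
gripper_width: 40.3
grasp_force: 0.0
```

Call:
drive_tool:
  deltas:
    - [[0,0,0],[0,0,0]]
    - [[0,0,0],[0,0,0]]
    - [[0,0,0],[0,0,0]]
    - [[0,0,0],[0,0,0]]
    - [[0,0,0],[0,0,0]]
  claw: 1

```text
clock: 5.65
position: [593.9, -42.1, 73.6]
ee_rot: [0.726, -0.687, -0.001, 0.001]
contact_force: [-3.4, -1.2, -1.1]
gripper_width: 23.2
grasp_force: 60.9
```

Call:
drive_tool:
  deltas:
    - [[0.4,0,0],[0,0,0]]
    - [[0.4,0,0],[0,0,0]]
    - [[0.4,0,0],[0,0,0]]
    - [[0.4,0,0],[0,0,0]]
    - [[0.4,0,0],[0,0,0]]
    - [[0.4,0,0],[0,0,0]]
    - [[0.4,0,0],[0,0,0]]
    - [[0.4,0,0],[0,0,0]]
    - [[0.4,0,0],[0,0,0]]
    - [[0.4,0,0],[0,0,0]]
    - [[0,0,0],[0,0,0]]
    - [[0,0,0],[0,0,0]]

```text
clock: 6.85
position: [596.2, -81.5, 73.6]
ee_rot: [0.726, -0.687, -0.001, 0.0]
contact_force: [-4.9, 6.3, 0.0]
gripper_width: 22.6
grasp_force: 60.9
```

```bash
python3 -c "
from h import *
marks('m1')"
```

```text
{'red': ([-119.0, 2.0], np.float64(5.0), 20), 'blue': ([-99.3, -12.2], np.float64(2.0), 3)} reading 19.7
tcp till [-2.035e+02  1.000e-01  7.360e+01] F out of till 6.08 [-5.3  5.8 -1.1] 23.32965028253129 60.885921120643616 6.9
```

The drawer hit its catch after about 23.5 mm, and the gauge reads +20 (6 N, which agrees). So 20 mm more.

Call:
drive_tool:
  deltas:
    - [[0.4,0,0],[0,0,0]]
    - [[0.4,0,0],[0,0,0]]
    - [[0.4,0,0],[0,0,0]]
    - [[0.4,0,0],[0,0,0]]
    - [[0.4,0,0],[0,0,0]]
    - [[0,0,0],[0,0,0]]
    - [[0,0,0],[0,0,0]]
    - [[0,0,0],[0,0,0]]

```text
clock: 7.7
position: [597.3, -100.0, 73.6]
ee_rot: [0.726, -0.687, -0.001, -0.0]
contact_force: [-5.7, 11.1, -0.6]
gripper_width: 23.1
grasp_force: 60.8
```

```bash
python3 - <<'E'
from h import *
try: marks('m2')
except Exception as e: print(e)
s=arm.read_state();p=np.load('till.npy');print(W2T(p,s['position']),T2W([0,0,-p[2]],s['contact_force']))
cv2.imwrite('pics/c2.png',cv2.resize(cv2.imread('pics/m2.png')[130:200,200:300],None,fx=7,fy=7,interpolation=2))
E
```

```text
too many indices for array: array is 1-dimensional, but 2 were indexed
[-2.21968494e+02 -8.89140453e-03  7.35717851e+01] [11.42580071  4.83680189 -0.22790201]
```

View pics/c2.png

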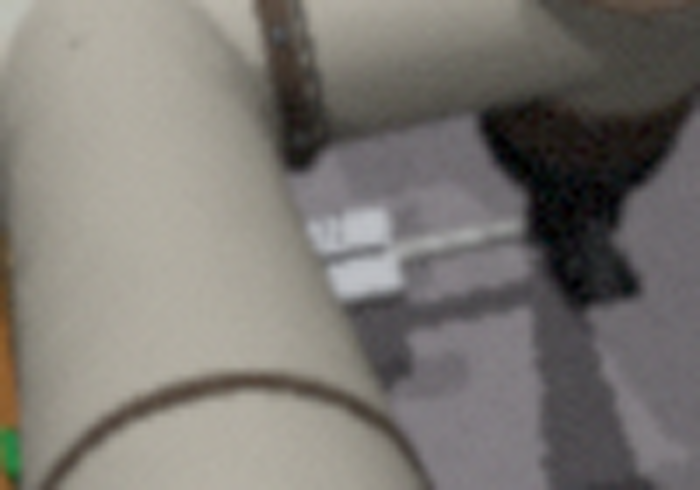

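The arm hides the marks, but the casing end is visible at (395,245). Knob travel gives a reading of about +1.7 and force gives 11.4 N, which agree. I'll nudge 1.5 mm and hold for 2 s.

Call:
drive_tool:
  deltas:
    - [[0.15,0,0],[0,0,0]]
    - [[0,0,0],[0,0,0]]
    - [[0,0,0],[0,0,0]]
    - [[0,0,0],[0,0,0]]
    - [[0,0,0],[0,0,0]]
    - [[0,0,0],[0,0,0]]
    - [[0,0,0],[0,0,0]]
    - [[0,0,0],[0,0,0]]
    - [[0,0,0],[0,0,0]]
    - [[0,0,0],[0,0,0]]
    - [[0,0,0],[0,0,0]]
    - [[0,0,0],[0,0,0]]

```text
clock: 8.95
position: [597.4, -101.3, 73.6]
ee_rot: [0.726, -0.687, -0.002, -0.0]
contact_force: [-5.1, 11.3, 0.3]
gripper_width: 22.5
grasp_force: 60.8
```

Call:
drive_tool:
  deltas:
    - [[0,0,0],[0,0,0]]
    - [[0,0,0],[0,0,0]]
    - [[0,0,0],[0,0,0]]
    - [[0,0,0],[0,0,0]]
    - [[0,0,0],[0,0,0]]
    - [[0,0,0],[0,0,0]]
    - [[0,0,0],[0,0,0]]
    - [[0,0,0],[0,0,0]]
    - [[0,0,0],[0,0,0]]

```text
clock: 9.85
position: [597.4, -101.3, 73.6]
ee_rot: [0.726, -0.687, -0.001, -0.0]
contact_force: [-6.0, 11.9, 1.2]
gripper_width: 23.0
grasp_force: 60.8
```

```bash
python3 - <<'E'
from h import *
d=snap('side','s2');s=arm.read_state();p=np.load('till.npy');print(W2T(p,s['position']),T2W([0,0,-p[2]],s['contact_force']))
for x in(-119,):print(proj(d,T2W(p,(x,0,45))))
cv2.imwrite('pics/c3.png',cv2.resize(cv2.imread('pics/s2.png')[130:210,200:300],None,fx=7,fy=7,interpolation=2))
E
```

```text
[-2.23327151e+02 -1.67205476e-02  7.35800550e+01] [12.13176206  4.44092174  0.16390794]
[np.float64(264.0072856331814), np.float64(189.09632442648058)]
```

View pics/c3.png

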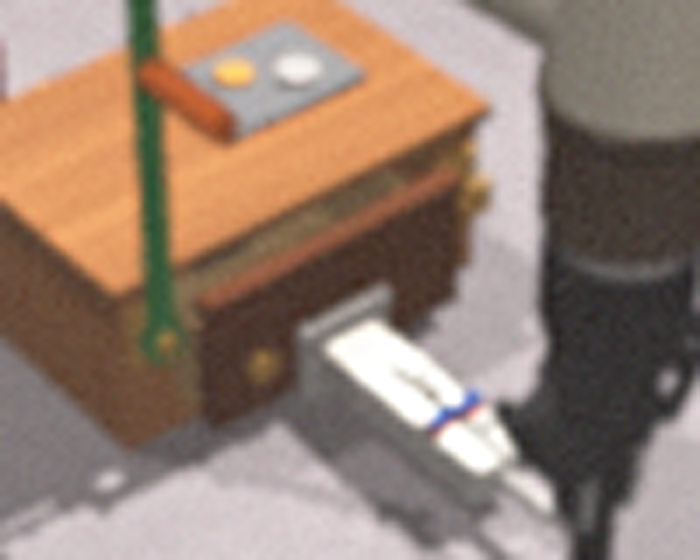

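The side view shows the blue pointer squarely on the red band at (458,412), held about 2 s at 12.1 N. Next I ease it back.

Call:
drive_tool:
  deltas:
    - [[-0.3,0,0],[0,0,0]]
    - [[-0.4,0,0],[0,0,0]]
    - [[-0.4,0,0],[0,0,0]]
    - [[-0.4,0,0],[0,0,0]]
    - [[-0.4,0,0],[0,0,0]]
    - [[-0.4,0,0],[0,0,0]]
    - [[-0.4,0,0],[0,0,0]]
    - [[-0.4,0,0],[0,0,0]]
    - [[-0.4,0,0],[0,0,0]]
    - [[-0.3,0,0],[0,0,0]]
    - [[-0.3,0,0],[0,0,0]]
    - [[-0.3,0,0],[0,0,0]]

```text
clock: 11.1
position: [595.0, -60.4, 73.7]
ee_rot: [0.726, -0.687, -0.0, 0.001]
contact_force: [-3.9, -3.2, -1.8]
gripper_width: 23.3
grasp_force: 61.1
```

Call:
drive_tool:
  deltas:
    - [[-0.3,0,0],[0,0,0]]
    - [[-0.3,0,0],[0,0,0]]
    - [[-0.3,0,0],[0,0,0]]
    - [[-0.2,0,0],[0,0,0]]
    - [[-0.2,0,0],[0,0,0]]
    - [[-0.1,0,0],[0,0,0]]
    - [[0,0,0],[0,0,0]]
    - [[0,0,0],[0,0,0]]

```text
clock: 11.9
position: [594.1, -46.3, 73.6]
ee_rot: [0.726, -0.687, -0.001, 0.001]
contact_force: [-5.3, -0.9, -2.6]
gripper_width: 23.0
grasp_force: 61.1
```

```bash
python3 -c "
from h import *
marks('m3')"
```

```text
{'red': ([-99.4, 1.9], np.float64(4.0), 17), 'blue': ([-63.6, 0.3], np.float64(5.0), 13)} reading 35.8
tcp till [-1.682e+02  1.000e-01  7.360e+01] F out of till -1.02 [-4.9 -1.3 -1.5] 22.853695985307816 61.067293882369995 11.95
```

Gauge home, drawer about 4 mm ajar. I'll push in until firm contact.

Call:
drive_tool:
  deltas:
    - [[-0.2,0,0],[0,0,0]]
    - [[-0.2,0,0],[0,0,0]]
    - [[-0.1,0,0],[0,0,0]]
    - [[0,0,0],[0,0,0]]
    - [[0,0,0],[0,0,0]]

```text
clock: 12.45
position: [593.9, -41.3, 73.6]
ee_rot: [0.726, -0.687, -0.001, 0.001]
contact_force: [-5.0, -1.6, -1.1]
gripper_width: 23.1
grasp_force: 61.1
```

```bash
python3 -c "
from h import *
marks('m4')"
```

```text
{'red': ([-94.6, 2.1], np.float64(5.0), 18), 'blue': ([-58.8, 1.4], np.float64(4.0), 14)} reading 35.8
tcp till [-1.632e+02  1.000e-01  7.360e+01] F out of till -1.73 [-4.  -2.  -1.1] 23.244027699639968 61.067446768283844 12.5
```

Call:
drive_tool:
  deltas:
    - [[-0.2,0,0],[0,0,0]]
    - [[-0.1,0,0],[0,0,0]]
    - [[0,0,0],[0,0,0]]
    - [[0,0,0],[0,0,0]]

```text
clock: 12.9
position: [593.7, -38.3, 73.6]
ee_rot: [0.726, -0.687, -0.001, 0.001]
contact_force: [-5.4, -0.4, -1.4]
gripper_width: 22.8
grasp_force: 61.1
```

```bash
python3 -c "
from h import *
marks('m5')"
```

```text
{'red': ([-91.8, 2.3], np.float64(4.0), 18), 'blue': ([-55.9, 0.9], np.float64(4.0), 14)} reading 35.9
tcp till [-160.2    0.2   73.6] F out of till -0.92 [-4.3 -1.2 -2. ] 23.20603296518191 61.069167628884315 12.95
```

Still sliding freely, so it started ajar and the till estimate is a few mm off. Continue.

Call:
drive_tool:
  deltas:
    - [[-0.2,0,0],[0,0,0]]
    - [[-0.1,0,0],[0,0,0]]
    - [[0,0,0],[0,0,0]]
    - [[0,0,0],[0,0,0]]

```text
clock: 13.35
position: [593.6, -36.8, 73.7]
ee_rot: [0.726, -0.688, -0.0, 0.002]
contact_force: [-4.2, -6.6, -2.0]
gripper_width: 22.9
grasp_force: 61.2
```

```bash
python3 -c "
from h import *
marks('m6')"
```

```text
{'red': ([-90.2, 0.6], np.float64(5.0), 19), 'blue': ([-54.1, -0.2], np.float64(4.0), 16)} reading 36.1
tcp till [-158.7    0.2   73.7] F out of till -7.35 [-3.2 -7.5 -2.5] 22.55350596018252 61.24153219163418 13.4
```

Call:
drive_tool:
  deltas:
    - [[-0.2,0,0],[0,0,0]]
    - [[0,0,0],[0,0,0]]
    - [[0,0,0],[0,0,0]]
    - [[0.2,0,0],[0,0,0]]
    - [[0.1,0,0],[0,0,0]]
    - [[0,0,0],[0,0,0]]

```text
clock: 14.0
position: [593.6, -36.9, 73.7]
ee_rot: [0.726, -0.688, -0.0, 0.001]
contact_force: [-4.5, -4.6, -1.5]
gripper_width: 23.0
grasp_force: 61.3
```

Call:
drive_tool:
  deltas:
    - [[0,0,0],[0,0,0]]
    - [[0,0,0],[0,0,0]]
    - [[0,0,0],[0,0,0]]
    - [[0,0,0],[0,0,0]]
    - [[0,0,0],[0,0,0]]
    - [[0,0,0],[0,0,0]]
  claw: 8.5

```text
clock: 14.6
position: [594.8, -35.4, 74.3]
ee_rot: [0.727, -0.687, 0.0, -0.0]
contact_force: [-0.2, -0.1, -0.0]
gripper_width: 84.8
grasp_force: 0.0
```

```bash
python3 -c "
from h import *
marks('m7')"
```

```text
{'red': ([-90.1, 1.1], np.float64(5.0), 20), 'blue': ([-54.1, 0.3], np.float64(3.0), 13)} reading 36.0
tcp till [-157.3   -0.9   74.2] F out of till 0.49 [0.8 0.5 0.2] 85.19112395795574 0.0 14.65
```

The drawer is shut against its stop (force rose, no more motion), the gauge is home, and the knob is released. The shut position puts the till 6 mm further in than fitted. I'll lift off and re-triangulate the peg with that correction.

Call:
drive_tool:
  deltas:
    - [[0,0,-2],[0,0,0]]
    - [[0,0,-3],[0,0,0]]
    - [[0,0,-4.5],[0,0,0]]
    - [[0,0,-4.5],[0,0,0]]
    - [[0,0,-4.5],[0,0,0]]
    - [[0,0,-4.5],[0,0,0]]
    - [[0,0,-4.5],[0,0,0]]
    - [[0,0,-4.5],[0,0,0]]
    - [[0,0,-2],[0,0,0]]
    - [[0,0,0],[0,0,0]]

```text
clock: 15.65
position: [595.3, -35.6, 418.5]
ee_rot: [0.726, -0.687, 0.003, -0.003]
contact_force: [0.3, 0.1, 0.4]
gripper_width: 85.0
grasp_force: 0.0
```

```bash
python3 - <<'E'
from h import *
t=load('top0');s=load('side0');p=np.load('till.npy');p[:2]=T2W(p,(6,0,0))[:2];np.save('till2.npy',p)
ct=lambda X,Y:(120+(X+.5)/4.8-.5,115+(Y+.5)/4.8-.5); cs=lambda X,Y:(185+(X+.5)/6-.5,115+(Y+.5)/6-.5)
f=lambda w:np.concatenate([np.array(proj(t,w))-ct(526,377),np.array(proj(s,w))-cs(284,198)])
r=least_squares(f,[480,50,250]);print('tip',r.x.round(1),r.fun.round(1),W2T(p,r.x).round(1))
st=arm.read_state();print(st['position'],W2T(p,st['position']))
print(W2T(p,onz(t,*ct(668,212),101)),W2T(p,onz(s,*cs(535,412),101)))
snap('side','s3')
cv2.imwrite('pics/c4.png',cv2.resize(cv2.imread('pics/s3.png')[100:210,190:300],None,fx=5,fy=5,interpolation=2))
E
```

```text
tip [482.2  47.1 252.3] [ 0.2 -0.7 -1.   0.3] [-74.7 106.7 252.3]
[595.257483   -35.62520141 418.46460781] [-163.58781353   -1.5551692   418.46460781]
[-169.73939735    1.23932773  101.        ] [-168.17407615   -4.93098357  101.        ]
```

View pics/c4.png

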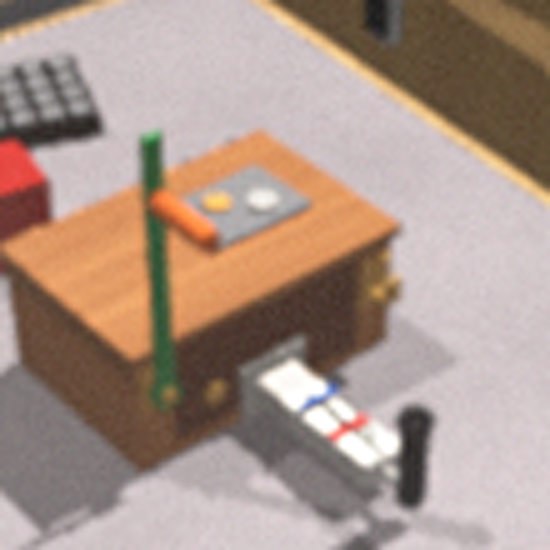

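Drawer flush, pointer at rest, bar upright. The peg tip triangulates to till (-75,107,252), exactly as specified. I'll move over the peg and descend.

Call:
drive_tool:
  deltas:
    - [[-2.56,2.71,0],[0,0,0]]
    - [[-2.56,2.71,0],[0,0,0]]
    - [[-2.56,2.71,0],[0,0,0]]
    - [[-2.56,2.71,0],[0,0,0]]
    - [[0,0,0],[0,0,0]]
    - [[0,0,3],[0,0,0]]
    - [[0,0,3],[0,0,0]]
    - [[0,0,3],[0,0,0]]
    - [[0,0,2],[0,0,0]]
    - [[0,0,0],[0,0,0]]

```text
clock: 16.7
position: [478.5, 59.8, 299.5]
ee_rot: [0.726, -0.687, -0.002, 0.004]
contact_force: [-0.9, -0.5, 0.3]
gripper_width: 85.1
grasp_force: 0.0
```

```bash
python3 -c "
from h import *
p=np.load('till2.npy');s=arm.read_state();print(W2T(p,s['position']),s['joints'],R.from_quat(s['ee_rot']).as_matrix().round(3))"
```

```text
[-61.782158   109.69336451 299.47093182] [ 0.46130856  0.10868681 -0.23845906 -0.00137616 -1.23350995 -0.40612929] [[ 0.055 -0.998 -0.009]
 [-0.998 -0.055 -0.003]
 [ 0.003  0.01  -1.   ]]
```

Down 4.4 cm, y by -0.25 cm, then pinch.

Call:
drive_tool:
  deltas:
    - [[0,-0.25,2],[0,0,0]]
    - [[0,0,1.4],[0,0,0]]
    - [[0,0,1],[0,0,0]]
    - [[0,0,0],[0,0,0]]
    - [[0,0,0],[0,0,0]]

```text
clock: 17.2
position: [483.5, 60.9, 260.7]
ee_rot: [0.727, -0.687, 0.0, -0.0]
contact_force: [0.4, 0.6, 0.6]
gripper_width: 85.1
grasp_force: 0.0
```

Call:
drive_tool:
  deltas:
    - [[0,0,0],[0,0,0]]
    - [[0,0,0],[0,0,0]]
    - [[0,0,0],[0,0,0]]
    - [[0,0,0],[0,0,0]]
    - [[0,0,0],[0,0,0]]
    - [[0,0,0],[0,0,0]]
    - [[0,0,0],[0,0,0]]
    - [[0,0,0],[0,0,0]]
  claw: 0.5

```text
clock: 18.0
position: [483.0, 60.9, 260.4]
ee_rot: [0.727, -0.687, 0.0, -0.0]
contact_force: [-1.7, 0.1, 4.0]
gripper_width: 15.6
grasp_force: 58.7
```

```bash
python3 - <<'E'
from h import *
p=np.load('till2.npy');s=arm.read_state();P=W2T(p,s['position']);print(P,s['contact_force'],s['gripper_width'])
dz=P[2]-250
for n in(12,):
    q=np.linspace(np.pi/2,0,25); y=-170*np.cos(q); z=170*np.sin(q)
    print(np.c_[np.diff(y),-np.diff(z)].round(1).tolist())
E
```

```text
[-60.97467602 105.08511933 260.42088782] [-1.71137363  0.10047687  3.99733014] 15.564274994781847
[[-11.1, 0.4], [-11.1, 1.1], [-11.0, 1.8], [-10.8, 2.5], [-10.6, 3.2], [-10.4, 3.9], [-10.1, 4.6], [-9.8, 5.2], [-9.4, 5.9], [-9.0, 6.5], [-8.6, 7.1], [-8.1, 7.6], [-7.6, 8.1], [-7.1, 8.6], [-6.5, 9.0], [-5.9, 9.4], [-5.2, 9.8], [-4.6, 10.1], [-3.9, 10.4], [-3.2, 10.6], [-2.5, 10.8], [-1.8, 11.0], [-1.1, 11.1], [-0.4, 11.1]]
```

The 15.6 mm opening on an 18 mm peg means the pads sit too high. Regrip 7 mm lower.

Call:
drive_tool:
  deltas:
    - [[0,0,0],[0,0,0]]
    - [[0,0.1,0],[0,0,0]]
    - [[0,0,0.4],[0,0,0]]
    - [[0,0,0.3],[0,0,0]]
    - [[0,0,0],[0,0,0]]
  claw: 4

```text
clock: 18.5
position: [481.6, 60.7, 252.2]
ee_rot: [0.726, -0.687, -0.0, 0.001]
contact_force: [0.4, 0.4, -0.6]
gripper_width: 39.7
grasp_force: 0.0
```

Call:
drive_tool:
  deltas:
    - [[0,0,0],[0,0,0]]
    - [[0,0,0],[0,0,0]]
    - [[0,0,0],[0,0,0]]
    - [[0,0,0],[0,0,0]]
    - [[0,0,0],[0,0,0]]
  claw: 0.5

```text
clock: 19.0
position: [482.3, 60.8, 253.2]
ee_rot: [0.726, -0.687, 0.0, -0.0]
contact_force: [-0.2, -1.5, 0.7]
gripper_width: 15.9
grasp_force: 58.6
```

Holding firmly without side load. Swing the first part of the arc, then check.

Call:
drive_tool:
  deltas:
    - [[0,-1.11,0.04],[0,0,0]]
    - [[0,-1.11,0.11],[0,0,0]]
    - [[0,-1.1,0.18],[0,0,0]]
    - [[0,-1.08,0.25],[0,0,0]]
    - [[0,-1.06,0.32],[0,0,0]]
    - [[0,-1.04,0.39],[0,0,0]]
    - [[0,-1.01,0.46],[0,0,0]]
    - [[0,-0.98,0.52],[0,0,0]]

```text
clock: 19.8
position: [567.2, 65.3, 229.6]
ee_rot: [0.726, -0.687, -0.0, 0.001]
contact_force: [-5.2, -0.2, 5.8]
gripper_width: 16.3
grasp_force: 60.5
```

```bash
python3 - <<'E'
from h import *
p=np.load('till2.npy');s=arm.read_state();P=W2T(p,s['position']);print(P,s['contact_force'],s['gripper_width'],np.hypot(P[1]-107,P[2]-80))
snap('side','s4')
cv2.imwrite('pics/c5.png',cv2.resize(cv2.imread('pics/s4.png')[80:210,190:310],None,fx=4,fy=4,interpolation=2))
E
```

```text
[-61.28276067  20.79507045 229.58287159] [-5.17758735 -0.19047633  5.78048947] 16.289812895448055 172.64508493314676
```

View pics/c5.png

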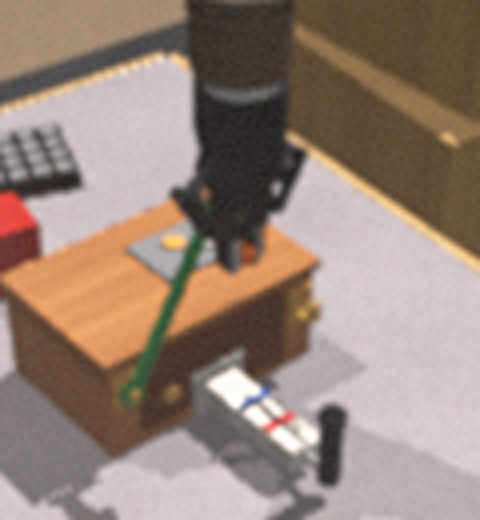

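The bar follows, tilted about 30° with the peg between the pads at (245,252). The gauge is still home and the drawer shut. I'll continue the arc.

Call:
drive_tool:
  deltas:
    - [[0,-0.94,0.59],[0,0,0]]
    - [[0,-0.9,0.65],[0,0,0]]
    - [[0,-0.86,0.71],[0,0,0]]
    - [[0,-0.81,0.76],[0,0,0]]
    - [[0,-0.76,0.81],[0,0,0]]
    - [[0,-0.71,0.86],[0,0,0]]
    - [[0,-0.65,0.9],[0,0,0]]
    - [[0,-0.59,0.94],[0,0,0]]

```text
clock: 20.65
position: [629.3, 68.9, 167.1]
ee_rot: [0.726, -0.687, -0.0, 0.0]
contact_force: [-3.6, -0.8, 4.6]
gripper_width: 15.9
grasp_force: 59.0
```

Call:
drive_tool:
  deltas:
    - [[0,-0.52,0.98],[0,0,0]]
    - [[0,-0.46,1.01],[0,0,0]]
    - [[0,-0.39,1.04],[0,0,0]]
    - [[0,-0.32,1.06],[0,0,0]]
    - [[0,-0.25,1.08],[0,0,0]]
    - [[0,-0.1,0.9],[0,0,0]]
    - [[0,0,0],[0,0,0]]
    - [[0,0,0],[0,0,0]]

```text
clock: 21.45
position: [649.4, 70.1, 106.1]
ee_rot: [0.726, -0.687, -0.0, -0.0]
contact_force: [-1.3, -1.7, -3.8]
gripper_width: 15.9
grasp_force: 58.7
```

```bash
python3 - <<'E'
from h import *
p=np.load('till2.npy');s=arm.read_state();P=W2T(p,s['position']);print(P,s['contact_force'],s['gripper_width'],np.hypot(P[1]-107,P[2]-80),np.arctan2(P[2]-80,107-P[1]))
E
```

```text
[-61.04765119 -61.49061851 106.10565384] [-1.26583123 -1.68571606 -3.78129593] 15.875992616312198 170.5010078820695 0.15371606940481025
```

Call:
drive_tool:
  deltas:
    - [[0,-0.1,0.8],[0,0,0]]
    - [[0,0,0.7],[0,0,0]]
    - [[0,0,0.5],[0,0,0]]
    - [[0,0,0],[0,0,0]]
    - [[0,0,0],[0,0,0]]

```text
clock: 21.95
position: [650.3, 70.2, 87.4]
ee_rot: [0.726, -0.687, 0.0, -0.0]
contact_force: [-2.9, -0.8, 1.1]
gripper_width: 15.5
grasp_force: 58.5
```

Call:
drive_tool:
  deltas:
    - [[0,0,0.3],[0,0,0]]
    - [[0,0,0.2],[0,0,0]]
    - [[0,0,0],[0,0,0]]
    - [[0,0,0],[0,0,0]]

```text
clock: 22.35
position: [650.6, 70.2, 86.4]
ee_rot: [0.727, -0.687, 0.001, -0.001]
contact_force: [-11.3, -2.0, 16.4]
gripper_width: 16.0
grasp_force: 61.2
```

Call:
drive_tool:
  deltas:
    - [[0,0,0.2],[0,0,0]]
    - [[0,0,0],[0,0,0]]
    - [[0,0,0],[0,0,0]]
    - [[0,0,-0.3],[0,0,0]]
    - [[0,0,0],[0,0,0]]

```text
clock: 22.85
position: [650.6, 70.2, 86.5]
ee_rot: [0.727, -0.687, 0.001, -0.001]
contact_force: [-8.9, -1.5, 12.3]
gripper_width: 15.9
grasp_force: 60.8
```

Call:
drive_tool:
  deltas:
    - [[0,0,0],[0,0,0]]
    - [[0,0,0],[0,0,0]]
    - [[0,0,0],[0,0,0]]
    - [[0,0,0],[0,0,0]]
    - [[0,0,-0.5],[0,0,0]]
    - [[0,0,-2],[0,0,0]]
    - [[0,0,-4],[0,0,0]]
    - [[0,0,-4],[0,0,0]]
    - [[0,0,-4],[0,0,0]]
    - [[0,0,-4],[0,0,0]]
    - [[0,0,-4],[0,0,0]]
  claw: 6.5

```text
clock: 23.95
position: [650.1, 70.1, 310.6]
ee_rot: [0.726, -0.687, 0.0, -0.001]
contact_force: [1.8, -0.3, -0.2]
gripper_width: 65.4
grasp_force: 0.0
```

Call:
drive_tool:
  deltas:
    - [[4,0,-3],[0,0,0]]
    - [[4,0,-3],[0,0,0]]
    - [[4,0,0],[0,0,0]]
    - [[4,0,0],[0,0,0]]
    - [[4,0,0],[0,0,0]]
    - [[0,0,0],[0,0,0]]
    - [[0,0,0],[0,0,0]]

```text
clock: 24.65
position: [661.3, -130.5, 368.3]
ee_rot: [0.726, -0.688, -0.0, -0.0]
contact_force: [0.1, -0.3, 0.2]
gripper_width: 64.9
grasp_force: 0.0
```

```bash
python3 - <<'E'
from h import *
snap('side','s5');t=snap('top','t5')
a=cv2.resize(cv2.imread('pics/s5.png')[120:215,190:290],None,fx=4,fy=4,interpolation=2);b=cv2.resize(cv2.imread('pics/t5.png')[120:215,190:290],None,fx=4,fy=4,interpolation=2)
cv2.imwrite('pics/c6.png',np.hstack([a,b]))
p=np.load('till2.npy');s=load('s5')
for q in(0,.05,.1):
    for n,d,o in(('side',s,(190,120,0)),('top',t,(190,120,400))):
        print(q,n,[[round(4*(u-o[0])+o[2]),round(4*(v-o[1]))] for u,v in[proj(d,T2W(p,(x,107-170*np.cos(q)+dy,80+170*np.sin(q)+dz))) for x,dy,dz in((-75,0,0),(-15,-55*np.cos(q),55*np.sin(q)))]])
E
```

```text
0 side [[312, 193], [313, 140]]
0 top [[523, 103], [425, 46]]
0.05 side [[312, 186], [313, 131]]
0.05 top [[522, 99], [423, 41]]
0.1 side [[312, 179], [313, 122]]
0.1 top [[522, 97], [421, 37]]
```

View pics/c6.png

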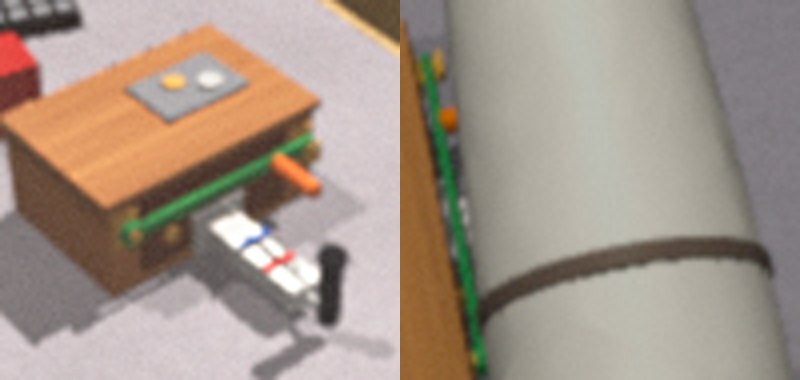

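The bar lies across the drawer into the catch, with the gauge home. The peg tip reads (316,187) against a predicted (312,193) for level and (312,186) for 0.05 rad, so I can't tell for sure. I'll confirm with a gentle push on the peg with closed fingers (level if the TCP stops at about 108).

Call:
drive_tool:
  deltas:
    - [[-4,0,0],[0,0,0]]
    - [[-4,0,0],[0,0,0]]
    - [[-4,0,0],[0,0,0]]
    - [[-4,0,0],[0,0,0]]
    - [[-4,0,0],[0,0,0]]
    - [[0,0,4.5],[0,0,0]]
    - [[0,0,4.5],[0,0,0]]
    - [[0,0,4.5],[0,0,0]]
    - [[0,0,4.5],[0,0,0]]
    - [[0,0,4.5],[0,0,0]]
    - [[0,0,1],[0,0,0]]
    - [[0,0,0],[0,0,0]]
  claw: 0

```text
clock: 25.95
position: [649.6, 71.0, 132.3]
ee_rot: [0.727, -0.687, -0.001, 0.002]
contact_force: [0.4, 0.2, 1.5]
gripper_width: 0.1
grasp_force: 0.0
```

Call:
drive_tool:
  deltas:
    - [[0,0,0.5],[0,0,0]]
    - [[0,0,0.5],[0,0,0]]
    - [[0,0,0.4],[0,0,0]]
    - [[0,0,0],[0,0,0]]
    - [[0,0,0],[0,0,0]]

```text
clock: 26.45
position: [650.5, 70.1, 119.9]
ee_rot: [0.726, -0.687, 0.0, -0.0]
contact_force: [-0.6, -0.7, -0.5]
gripper_width: 0.2
grasp_force: 0.0
```

Call:
drive_tool:
  deltas:
    - [[0,0,0.4],[0,0,0]]
    - [[0,0,0.3],[0,0,0]]
    - [[0,0,0],[0,0,0]]
    - [[0,0,0],[0,0,0]]

```text
clock: 26.85
position: [650.2, 70.1, 112.2]
ee_rot: [0.726, -0.687, -0.0, 0.0]
contact_force: [0.5, 0.3, 0.2]
gripper_width: -0.1
grasp_force: 0.0
```

Call:
drive_tool:
  deltas:
    - [[0,0,0.3],[0,0,0]]
    - [[0,0,0.2],[0,0,0]]
    - [[0,0,0],[0,0,0]]
    - [[0,0,0],[0,0,0]]

```text
clock: 27.25
position: [650.3, 70.2, 107.8]
ee_rot: [0.727, -0.687, 0.0, -0.0]
contact_force: [-0.7, 1.0, 2.1]
gripper_width: -0.1
grasp_force: 1.4
```

Call:
drive_tool:
  deltas:
    - [[0,0,0.2],[0,0,0]]
    - [[0,0,0],[0,0,0]]
    - [[0,0,0],[0,0,0]]

```text
clock: 27.55
position: [650.4, 70.2, 107.6]
ee_rot: [0.727, -0.687, 0.0, -0.0]
contact_force: [-4.5, 0.8, 10.5]
gripper_width: 0.0
grasp_force: 5.0
```

Call:
drive_tool:
  deltas:
    - [[0,0,-1],[0,0,0]]
    - [[0,0,-3],[0,0,0]]
    - [[0,0,-4],[0,0,0]]
    - [[0,0,-4],[0,0,0]]
    - [[0,0,-4],[0,0,0]]
    - [[0,0,-4],[0,0,0]]
    - [[0,0,0],[0,0,0]]
    - [[0,0,0],[0,0,0]]
    - [[0,0,0],[0,0,0]]
    - [[0,0,0],[0,0,0]]

```text
clock: 28.55
position: [649.7, 70.1, 303.4]
ee_rot: [0.726, -0.687, -0.001, 0.001]
contact_force: [0.7, 0.9, -0.0]
gripper_width: -0.3
grasp_force: 0.0
```

The peg stands on a hard stop at the level height (TCP 107.6, 10 N without yielding). The arm is clear, so I'm handing in.

```bash
python3 -c "
from h import *
print(arm.job_done())"
```

```text
the job is handed in; nothing more can be done
None
```

The job is handed in, though no verdict came back: the gauge was held on the red mark for about 2 s at 12 N and eased home, the drawer pushed shut, the green bar set level in its catch, and everything released with the bystanders never touched.

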